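# Stack the glass tubs at the two mosaic boards

### The arm

A 6-joint arm with a two-finger parallel gripper is mounted at the origin on the work surface. World frame = base frame: x ahead of the robot, y to its left, z up, the work surface at z = 0. Lengths are in m, angles in rad, forces in N, time in s.
With the tool pointing down it reaches from about 0.3 to 0.775 m from the base axis. Payload 14.6 kg.
Tool frame: the origin (TCP) lies at the very end of the fingers, on their centre line; the grasp point (between the pads) lies 19 mm behind it; z points along the fingers, y is the line along which they close (so a half turn about z gives the same grasp; the last joint's range is limited). The gripper opens to 85 mm and grips with 20 to 120 N. Pads are 22 mm wide; open, the fingers measure 114 mm over their backs; the gripper's body (76 mm by 85 mm) begins 54 mm behind the grasp point. The pads swing forward as they close: fully open they stand 13 mm farther back than shut.
Start: joints at [1.26, 0.3, 1.521, -0, 1.321, -0.067], TCP at [0.133, 0.534, 0.198] pointing down, gripper open.
Joint ranges: [-3.03, 3.03], [-0.79, 2.21], [0.23, 2.52], [-1.04, 4.18], [0, 3.07], [-2.55, 2.55]. Speed limits (rad/s): [2.22, 2.22, 2.57, 3.14, 3.14, 3.14].

### API

Orientations are given as a rotation vector (axis times angle).
In Python, from bench import ctrl gives the robot as it stands.
- The arm moves only by the tool carry_out, never from a script. Its argument "increments" is a list that holds one entry, the list of rows, each a list of 7 numbers: the shift along the world's x, y, z in mm, then the turn, a rotation vector about the world's x, y, z in rad, then the finger opening in mm, from 0 to 85.4. A call has 1 to 5 rows; each row is the pose to reach, as a shift and turn from the pose commanded when the call began; what a row does not reach only later rows make up. A row lasts 1/12 s, in which the tool goes at most 41.7 mm and 7.16 degrees, less where a joint would pass 70% of its speed; a pose out of reach is approached as far as the arm can. A call with a gripper value outside its range is refused whole. The fingers move at their own pace and stop on an object; the grip force is fixed at half the most. Time passes only in rows, so rows that repeat a pose let the fingers close. It gives the time, the measured TCP pose, the force, the opening and the grip force at its end, in the units of the state.
- ctrl.read_state(): the state, without advancing time (a new reading comes with each control period).
- ctrl.camera(name): name is "scene" or "top" or "wrist"; returns (picture, depth): 400x640x3 uint8, blue, green, red; 400x640 float32, m along the optical axis (not along the pixel's ray), 0 where there is no reading.
- ctrl.calibration(name): a dict with "fx", "fy", "cx", "cy" (pixels), "D" ([k1, k2, p1, p2, k3] as OpenCV has them; the pictures are not rectified), "pose" (4x4, takes a point from camera to world coordinates). Camera axes: x right, y down, z forward; pixel columns grow to the right and rows downward; lengths in m; the calibration is good to about 2 mm. A picture is of the moment at which its call begins: read the wrist's pose just before it. calibration takes no time and is no camera call; for the wrist camera it gives the pose at the moment of the call.
- ctrl.hand_in(): hands the job in; it is judged then, once.
The state is a dict: "time_s": time; "joint_positions": joint angles; "joint_vel": joint speeds; "effort": joint torques, N m; "tool_pos": TCP position; "tcp_rot": TCP orientation; "wrist_force": force on the tool from outside, world axes, zero at the start; "torque": the same for the moment, N m; "grip_width": opening from 0.0 (shut) to 1.0 (fully open); "finger_force": force on a finger pad.
Only numpy, scipy, OpenCV 4.12 (cv2) and the standard library are available. Lean on these libraries where they do the work, as an engineer would, in place of code of your own. Each camera call takes 0.05 s, during which the arm holds its last target. There are 200 camera calls.

### The job

Set out the glass for the two mosaic boards. In the round seat of the sea board stack three tubs: black at the bottom, blue on it, green on top; in the seat of the sun board put the red tub with the yellow one on top. Every tub must end upright and fully home in the seat or tub below it, let go and at rest; leave the glue bottle and the brush pot standing where they are.

Things in the scene. Friction and masses are not known exactly. Their poses are not given: they have to be found in the camera images.
- tub_black: Black tub: closed round stacking tub, 40 mm high, loose, upright on the table, 0.10 to 0.20 kg. Body 56 mm diameter from 8 mm up; below it a tapered foot (38 mm wide at the underside, 47 mm at 8 mm). Its top has a recess 51 mm wide, 6 mm deep, with glass chips, in which another tub's foot sits: each tub adds 34 mm to a stack. Origin: centre of the underside, z up.
- tub_blue: Dark blue tub: closed round stacking tub, 40 mm high, loose, upright on the table, 0.10 to 0.20 kg. Body 56 mm diameter from 8 mm up; below it a tapered foot (38 mm wide at the underside, 47 mm at 8 mm). Its top has a recess 51 mm wide, 6 mm deep, with glass chips, in which another tub's foot sits: each tub adds 34 mm to a stack. Origin: centre of the underside, z up.
- tub_green: Green tub: closed round stacking tub, 40 mm high, loose, upright on the table, 0.10 to 0.20 kg. Body 56 mm diameter from 8 mm up; below it a tapered foot (38 mm wide at the underside, 47 mm at 8 mm). Its top has a recess 51 mm wide, 6 mm deep, with glass chips, in which another tub's foot sits: each tub adds 34 mm to a stack. Origin: centre of the underside, z up.
- tub_red: Red tub: closed round stacking tub, 40 mm high, loose, upright on the table, 0.10 to 0.20 kg. Body 56 mm diameter from 8 mm up; below it a tapered foot (38 mm wide at the underside, 47 mm at 8 mm). Its top has a recess 51 mm wide, 6 mm deep, with glass chips, in which another tub's foot sits: each tub adds 34 mm to a stack. Origin: centre of the underside, z up.
- tub_yellow: Yellow tub: closed round stacking tub, 40 mm high, loose, upright on the table, 0.10 to 0.20 kg. Body 56 mm diameter from 8 mm up; below it a tapered foot (38 mm wide at the underside, 47 mm at 8 mm). Its top has a recess 51 mm wide, 6 mm deep, with glass chips, in which another tub's foot sits: each tub adds 34 mm to a stack. Origin: centre of the underside, z up.
- sea_board: Sea board: fixed plywood board 185 x 100 x 10 mm flat on the table. A dark grey metal ring on it (outer 64, inner 51 mm diameter, 6 mm high) is the seat: a tub's foot goes inside and rests 10 mm above the table. Beside it a square mosaic of blue, green and dark waves, 14 mm above the table. Origin: on the table below the ring's centre; x points to the mosaic, centred 87 mm away; z up.
- sun_board: Sun board: fixed plywood board 185 x 100 x 10 mm flat on the table. A dark grey metal ring on it (outer 64, inner 51 mm diameter, 6 mm high) is the seat: a tub's foot goes inside and rests 10 mm above the table. Beside it a square mosaic of a yellow sun in red and orange, 14 mm above the table. Origin: on the table below the ring's centre; x points to the mosaic, centred 87 mm away; z up.
- glue: White glue bottle with an orange cap, 54 mm diameter, 150 mm tall, standing loose on the table; a bystander. Origin: centre of the underside, z up.
- brush_pot: Steel pot of brushes and pencils, 76 mm wide at the mouth, 85 mm high (brushes to 145 mm), standing loose on the table; a bystander. Origin: centre of the underside, z up.
Things that resemble listed ones, but are neither listed nor needed, are in the scene too. Several things have the shape of the tub_blue; the one meant has the colours described above.

How it is judged:
By the outcome, as a careful person would: the job done as asked, in the order asked, and still so for the second after the job is handed in, with the robot touching nothing.
It also fails if it takes over 144 s, if anything falls off the work surface, if the arm or the gripper's body presses on something with over 40 N, if the wrist force passes 120 N, or if a joint passes its speed limit or range.

## Working session

There is one attempt and no reset: what is moved stays moved. The work goes in short steps, Python scripts to look and compute and a tool call to move; the robot and the scene stay as the last step left them, time stands still between calls to the robot, and variables do not carry over. Pictures are saved under pics/ and viewed, at most 14 in all, crops included, and the job is handed in when it is done.

Besides the shell and the picture viewer there is one more tool, called as name([rows], argument=value, ...), one row to a line, values as JSON. carry_out: Moves the arm, as the interface text tells. Its arguments: {"type":"object","properties":{"increments":{"type":"array"}},"required":["increments"]}

```bash
ls; mkdir -p pics
python3 - <<'E'
from bench import ctrl
import cv2,numpy as np
print(ctrl.read_state())
for n in ("top","scene"):
    im,d=ctrl.camera(n); cv2.imwrite(f"pics/{n}0.png",im); np.savez(f"{n}0.npz",im=im,d=d)
    c=ctrl.calibration(n); print(n,c["fx"],c["cx"],c["cy"],c["D"],np.round(c["pose"],3).tolist())
E
```

```text
pics
{'time_s': 0.0, 'joint_positions': array([ 1.26038303e+00,  3.00481533e-01,  1.52162655e+00,  2.26974181e-05,
        1.32072736e+00, -6.66294209e-02]), 'joint_vel': array([-0.00021107,  0.00072439,  0.00056328,  0.0007624 ,  0.00084168,
        0.00033935]), 'effort': array([ 1.19618970e-03, -5.43511891e+01, -3.61786294e+01,  2.92735444e-05,
        4.03241924e-03,  1.43461835e-05]), 'tool_pos': array([0.13267799, 0.53344871, 0.19699639]), 'tcp_rot': array([-3.81965038e-01, -3.11802893e+00,  1.91095498e-03]), 'wrist_force': array([-0.15835525,  0.59335952, -0.60856984]), 'torque': array([ 0.00346283,  0.00252289, -0.01651647]), 'finger_force': 0.0, 'grip_width': 0.9997896391287543}
top 376.252195046845 324.58058329909056 201.73228853698689 [-0.08894407  0.          0.          0.          0.        ] [[-0.005, -0.99, 0.141, 0.465], [-1.0, 0.009, 0.03, -0.01], [-0.031, -0.141, -0.99, 1.006], [0.0, 0.0, 0.0, 1.0]]
scene 392.65769326186575 322.3920442594054 199.1154211853662 [-0.09522927  0.          0.          0.          0.        ] [[-0.231, 0.702, -0.674, 1.413], [0.973, 0.167, -0.159, 0.18], [0.001, -0.692, -0.722, 0.915], [0.0, 0.0, 0.0, 1.0]]
```

View pics/top0.png

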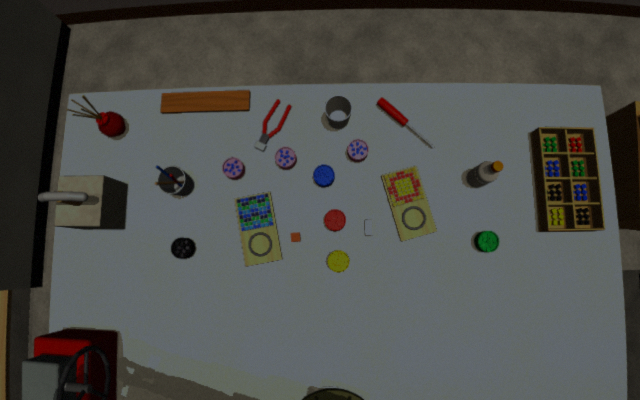

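View pics/scene0.png

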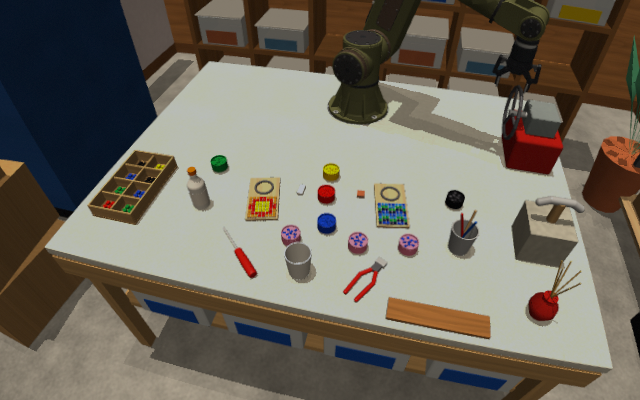

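The top view shows these candidates:
- **Black tub:** (182,248).
- **Blue tub:** (324,176). The lookalikes for it are pink/purple mixed tubs at (233,168), (285,157) and (357,150), which I reject.
- **Green tub:** (486,241).
- **Red tub:** (334,220).
- **Yellow tub:** (338,261).
- **Rings:** sea at (260,245), beside the blue waves; sun at (413,218), beside the sun.
- **Bystanders:** glue at (485,172), pot at (172,181).

```bash
cat > h.py <<'E'
import cv2,numpy as np
from bench import ctrl
def ray(c,px,z):
    K=np.array([[c["fx"],0,c["cx"]],[0,c["fy"],c["cy"]],[0,0,1]])
    px=np.asarray(px,np.float64).reshape(-1,1,2)
    u=cv2.undistortPoints(px,K,np.array(c["D"])).reshape(-1,2)
    d=np.c_[u,np.ones(len(u))]@c["pose"][:3,:3].T; o=c["pose"][:3,3]
    return o+d*((z-o[2])/d[:,2])[:,None]
def proj(c,p):
    K=np.array([[c["fx"],0,c["cx"]],[0,c["fy"],c["cy"]],[0,0,1]])
    T=np.linalg.inv(c["pose"])
    return cv2.projectPoints(np.array(p,float).reshape(-1,1,3),cv2.Rodrigues(T[:3,:3])[0],T[:3,3],K,np.array(c["D"]))[0].reshape(-1,2)
def cloud(c,d):
    h,w=d.shape; v,u=np.mgrid[:h,:w]
    K=np.array([[c["fx"],0,c["cx"]],[0,c["fy"],c["cy"]],[0,0,1]])
    n=cv2.undistortPoints(np.stack([u,v],-1).reshape(-1,1,2).astype(float),K,np.array(c["D"])).reshape(-1,2)
    P=np.c_[n,np.ones(len(n))]*d.reshape(-1,1)
    return (P@c["pose"][:3,:3].T+c["pose"][:3,3]).reshape(h,w,3)
E
python3 - <<'E'
from h import *
seeds=dict(black=(182,248),blue=(324,176),green=(486,241),red=(334,220),yellow=(338,261),glue=(485,172),pot=(172,181),p1=(233,168),p2=(285,157),p3=(357,150))
rings=dict(sea=(260,245),sun=(413,218))
c=ctrl.calibration("top");z=np.load("top0.npz");im,d=z["im"],z["d"];P=cloud(c,d)
tiles=[]
for n,s in seeds.items():
    x0=ray(c,s,.04)[0]
    m=(np.hypot(P[...,0]-x0[0],P[...,1]-x0[1])<.055)&(P[...,2]>.024)&(d>0)
    q=P[m]; e,r=cv2.minEnclosingCircle(q[:,:2].astype(np.float32))
    print(n,np.round(x0[:2],3),"med",np.round(np.median(q,0),3),"circ",np.round(e,4),round(r,4),len(q))
hsv=cv2.cvtColor(im,cv2.COLOR_BGR2HSV)
for n,s in rings.items():
    x0=ray(c,s,.016)[0]
    m=(np.hypot(P[...,0]-x0[0],P[...,1]-x0[1])<.042)&(hsv[...,1]<90)
    m[:]=m&(hsv[...,2]<110)
    v,u=np.nonzero(m); q=ray(c,np.c_[u,v],.016)
    e,r=cv2.minEnclosingCircle(q[:,:2].astype(np.float32))
    print(n,np.round(x0[:2],3),np.round(q.mean(0)[:2],4),np.round(e,4),round(r,4),len(q))
    X,Y=s; tiles.append(im[Y-40:Y+40,X-40:X+40])
for s in ("blue","black"):
    X,Y=seeds[s]; tiles.append(im[Y-40:Y+40,X-40:X+40])
# scene blob centres
c2=ctrl.calibration("scene")
cv2.imwrite("pics/c1.png",cv2.resize(np.clip(np.hstack(tiles)*1.6,0,255).astype(np.uint8),None,fx=2.5,fy=2.5))
E
```

```text
black [0.483 0.393] med [0.484 0.395 0.036] circ [0.4857 0.3949] 0.029 375
blue [0.67 0.02] med [0.674 0.023 0.036] circ [0.6749 0.022 ] 0.0282 368
green [ 0.496 -0.395] med [ 0.496 -0.401  0.035] circ [ 0.4962 -0.4011] 0.028 391
red [ 0.554 -0.005] med [ 0.557 -0.007  0.036] circ [ 0.5562 -0.0065] 0.0279 372
yellow [ 0.45  -0.014] med [ 0.45  -0.014  0.035] circ [ 0.4504 -0.0143] 0.0279 377
glue [ 0.677 -0.404] med [ 0.661 -0.38   0.101] circ [ 0.667  -0.3906] 0.028 618
pot [0.662 0.429] med [0.658 0.416 0.07 ] circ [0.6574 0.4121] 0.038 693
p1 [0.695 0.263] med [0.698 0.264 0.036] circ [0.6988 0.265 ] 0.0285 351
p2 [0.723 0.123] med [0.725 0.124 0.036] circ [0.7254 0.1235] 0.0284 364
p3 [ 0.74  -0.068] med [ 0.744 -0.068  0.036] circ [ 0.743  -0.0691] 0.0285 365
sea [0.492 0.191] [0.4945 0.192 ] [0.4947 0.1918] 0.0324 172
sun [ 0.56  -0.213] [ 0.5615 -0.2143] [ 0.5611 -0.2149] 0.0322 175
```

View pics/c1.png

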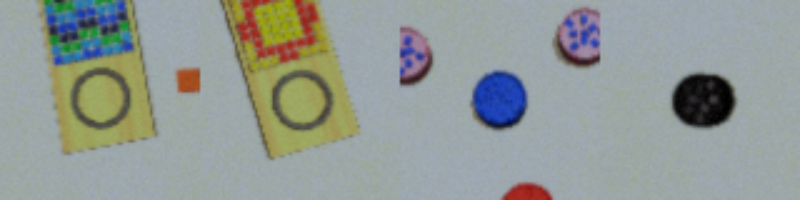

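The crop shows both rings, the plain blue tub and the black tub clearly. All fits are within about 2 mm: black (485,395), sea (495,192), blue (675,22), green (496,-401), red (556,-6.5), yellow (450,-14), sun (561,-215). I'm starting the moves.

carry_out([
  [[36, -14, 0, 0, 0, 0, 85], [72, -28, 0, 0, 0, 0, 85], [108, -42, 0, 0, 0, 0, 85], [144, -56, 0, 0, 0, 0, 85], [180, -70, 0, 0, 0, 0, 85]],
])

```text
time_s: 0.52
tool_pos: [0.3142, 0.4627, 0.1974]
tcp_rot: [-0.382, -3.118, 0.001]
wrist_force: [0.2, 0.2, -0.1]
grip_width: 0.995
finger_force: 0.0
```

carry_out([
  [[35, -14, -10, 0, 0, 0, 85], [70, -28, -20, 0, 0, 0, 85], [105, -42, -30, 0, 0, 0, 85], [140, -55, -40, 0, 0, 0, 85], [172, -68, -57, 0, 0, 0, 85]],
])

```text
time_s: 0.93
tool_pos: [0.487, 0.3949, 0.1409]
tcp_rot: [0.382, 3.117, 0.002]
wrist_force: [-0.7, 0.7, -1.0]
grip_width: 0.999
finger_force: 0.0
```

Run:
```python
from h import *
s=ctrl.read_state();c=ctrl.calibration("wrist")
im,d=ctrl.camera("wrist");cv2.imwrite("pics/w1.png",im)
print(s["tool_pos"],np.round(proj(c,[.4855,.395,.04]),0),np.round(c["pose"],3).tolist())
P=cloud(c,d);m=(np.hypot(P[...,0]-.4855,P[...,1]-.395)<.05)&(P[...,2]>.03)&(P[...,2]<.05)&(d>0)
q=P[m];print(len(q),cv2.minEnclosingCircle(q[:,:2].astype(np.float32)) if len(q) else 0)
```

```text
[0.48696639 0.39485644 0.14090932] [[318. 186.]] [[0.241, 0.932, 0.27, 0.418], [0.97, -0.232, -0.066, 0.412], [0.001, 0.278, -0.961, 0.316], [0.0, 0.0, 0.0, 1.0]]
2389 ((0.4834190309047699, 0.39532583951950073), 0.027973784133791924)
```

View pics/w1.png

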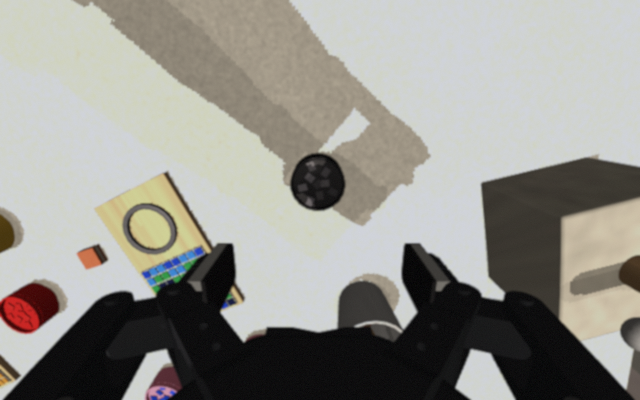

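The wrist view shows the black tub centred at (318,182), at (483.4,395.3), which agrees with the top view. The sea ring is at (150,228) and the pot is well clear.

carry_out([
  [[-2, 0, -40, 0, 0, 0, 85], [-2, 0, -80, 0, 0, 0, 85], [-2, 0, -115, 0, 0, 0, 85], [-2, 0, -130, 0, 0, 0, 85], [-2, 0, -130, 0, 0, 0, 60]],
])

```text
time_s: 1.4
tool_pos: [0.4806, 0.3942, 0.006]
tcp_rot: [-0.381, -3.113, 0.008]
wrist_force: [0.5, -0.7, -0.5]
grip_width: 0.882
finger_force: 0.0
```

carry_out([
  [[0, 0, 0, 0, 0, 0, 40], [0, 0, 0, 0, 0, 0, 40], [0, 0, 0, 0, 0, 0, 40], [0, 0, 0, 0, 0, 0, 40], [0, 0, 0, 0, 0, 0, 40]],
])

```text
time_s: 1.82
tool_pos: [0.4831, 0.396, 0.0117]
tcp_rot: [0.382, 3.117, 0.002]
wrist_force: [-0.3, -0.4, -0.8]
grip_width: 0.469
finger_force: 0.0
```

Run:
```python
from h import *
s=ctrl.read_state();c=ctrl.calibration("wrist")
im,d=ctrl.camera("wrist");a,_=ctrl.camera("top");
cv2.imwrite("pics/w2.png",np.hstack([im[:,120:520],cv2.resize(a[200:300,130:230],(400,400))]))
print(s)
```

```text
{'time_s': 1.8167, 'joint_positions': array([ 6.28032395e-01,  6.61915162e-01,  1.45016278e+00, -8.64528881e-06,
        1.02788855e+00, -6.99010109e-01]), 'joint_vel': array([ 0.00127189,  0.00742204,  0.003054  , -0.00071026, -0.00111617,
        0.00046772]), 'effort': array([ 4.23676305e-03, -6.88171506e+01, -3.10929894e+01, -7.37076448e-05,
        4.45962738e-03,  2.61468340e-04]), 'tool_pos': array([0.4831327 , 0.39603342, 0.01169547]), 'tcp_rot': array([3.81788120e-01, 3.11710319e+00, 1.73181705e-03]), 'wrist_force': array([-0.27709456, -0.3519277 , -0.76295323]), 'torque': array([-0.0172255 ,  0.00451787, -0.06787591]), 'finger_force': 0.0, 'grip_width': 0.4690638757852293}
```

View pics/w2.png

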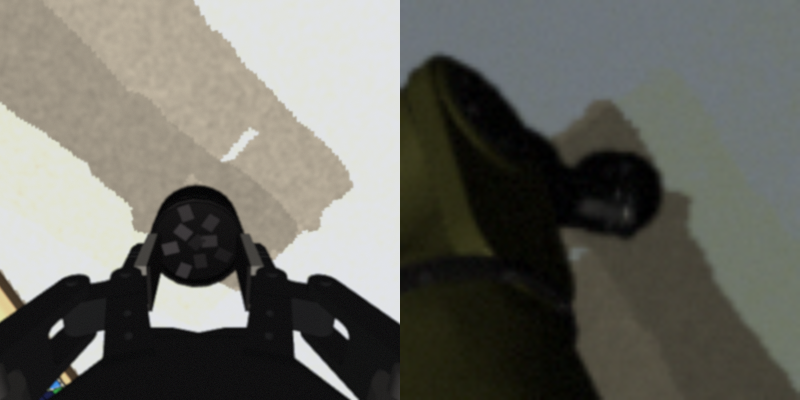

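Run:
```python
from h import *
s=ctrl.read_state();c=ctrl.calibration("wrist")
im,d=ctrl.camera("wrist");P=cloud(c,d)
x,y=s["tool_pos"][:2];print(x,y,proj(c,s["tool_pos"]),proj(c,s["tool_pos"]+[0,0,.025]))
m=(np.hypot(P[...,0]-x,P[...,1]-y)<.06)&(P[...,2]>.03)&(P[...,2]<.046)&(d>0)
m[:,:265]=0;m[:,375:]=0;m[290:]=0
v,u=np.nonzero(m);q=P[m];print(len(q),u.min(),u.max(),v.min(),v.max(),cv2.minEnclosingCircle(q[:,:2].astype(np.float32)),np.median(q,0))
for px in ((268,250),(372,250),(268,280),(372,280)): print(px,P[px[1],px[0]])
```

```text
0.4829253191075047 0.39588741671511424 [[317.95384984 225.76182315]] [[317.94031555 242.02059763]]
6474 270 364 194 288 ((0.4839090406894684, 0.3952445983886719), 0.02844645082950592) [0.4823284  0.39566852 0.03374003]
(268, 250) [0.46664071 0.37639527 0.06842615]
(372, 250) [0.47834479 0.4226286  0.0680088 ]
(268, 280) [0.47336841 0.37690086 0.08305654]
(372, 280) [0.48075373 0.41858184 0.08759763]
```

carry_out([
  [[0, 0, 0, 0, 0, 0, 20], [0, 0, 0, 0, 0, 0, 20], [0, 0, 0, 0, 0, 0, 20]],
])

```text
time_s: 2.22
tool_pos: [0.4828, 0.3957, 0.0106]
tcp_rot: [-0.382, -3.118, 0.0]
wrist_force: [-0.6, 0.5, 0.4]
grip_width: 0.234
finger_force: 0.0
```

Run:
```python
from h import *
im,d=ctrl.camera("wrist");b,_=ctrl.camera("scene")
c=ctrl.calibration("scene");u,v=proj(c,ctrl.read_state()["tool_pos"])[0].astype(int);print(u,v)
cv2.imwrite("pics/w3.png",np.hstack([im[:,120:520],cv2.resize(b[v-60:v+40,u-50:u+50],(400,400))]))
```

```text
454 201
```

View pics/w3.png

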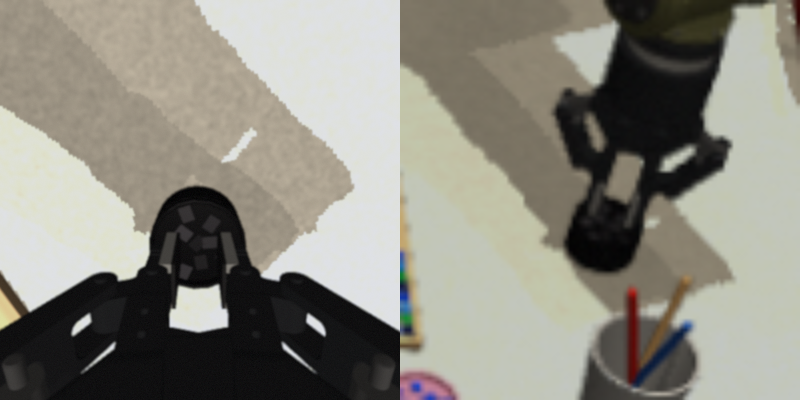

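Run:
```python
from h import *
im,d=ctrl.camera("wrist");c=ctrl.calibration("wrist");P=cloud(c,d);s=ctrl.read_state()
print(s["tool_pos"],s["grip_width"])
for v in range(225,310,6):
    print(v,[(u,np.round(P[v,u]*1000).astype(int).tolist(),int(im[v,u].max())) for u in (285,290,296,346,352)])
```

```text
[0.48274829 0.39570715 0.0105285 ] 0.23531104860338348
225 [(285, [469, 380, 33], 20), (290, [469, 383, 34], 19), (296, [470, 386, 34], 18), (346, [478, 414, 33], 20), (352, [478, 417, 33], 17)]
231 [(285, [472, 379, 34], 21), (290, [473, 381, 33], 28), (296, [474, 385, 34], 51), (346, [481, 413, 34], 29), (352, [482, 416, 33], 14)]
237 [(285, [476, 378, 33], 41), (290, [469, 385, 53], 68), (296, [469, 388, 54], 32), (346, [475, 412, 54], 67), (352, [486, 415, 33], 29)]
243 [(285, [468, 383, 61], 64), (290, [468, 386, 61], 68), (296, [469, 388, 61], 15), (346, [475, 412, 62], 68), (352, [475, 414, 62], 59)]
249 [(285, [468, 384, 67], 68), (290, [469, 386, 67], 69), (296, [469, 389, 68], 10), (346, [475, 411, 67], 69), (352, [476, 414, 67], 68)]
255 [(285, [469, 384, 72], 68), (290, [469, 387, 73], 66), (296, [470, 389, 72], 8), (346, [474, 410, 74], 65), (352, [476, 413, 73], 69)]
261 [(285, [469, 385, 77], 67), (290, [469, 387, 78], 58), (296, [473, 388, 72], 12), (346, [475, 410, 78], 50), (352, [475, 412, 78], 67)]
267 [(285, [468, 386, 85], 69), (290, [471, 387, 80], 112), (296, 
[... 368 characters left out ...]
68, 387, 97], 16), (290, [414, 413, 186], 19), (296, [483, 386, 75], 15), (346, [484, 408, 81], 23), (352, [474, 411, 98], 16)]
291 [(285, [468, 388, 101], 16), (290, [480, 385, 84], 16), (296, [485, 385, 76], 57), (346, [487, 407, 82], 19), (352, [473, 410, 102], 17)]
297 [(285, [464, 390, 111], 13), (290, [481, 384, 86], 16), (296, [488, 384, 76], 111), (346, [489, 406, 82], 16), (352, [469, 410, 111], 19)]
303 [(285, [463, 391, 116], 15), (290, [483, 384, 86], 26), (296, [491, 384, 77], 148), (346, [491, 406, 83], 39), (352, [468, 410, 115], 14)]
309 [(285, [464, 391, 117], 15), (290, [486, 383, 87], 117), (296, [551, 361, -1], 217), (346, [560, 399, -1], 152), (352, [468, 409, 118], 12)]
```

Depth readings put the real fingertips about 40 mm above the reported TCP: the pads end near z≈50 mm while the TCP reads 10.5 mm. The fingers therefore closed above the tub without touching it. I'll open and measure the tip height at the grasp opening.

carry_out([
  [[0, 0, 10, 0, 0, 0, 70], [0, 0, 10, 0, 0, 0, 70], [0, 0, 10, 0, 0, 0, 70], [0, 0, 10, 0, 0, 0, 70], [0, 0, 10, 0, 0, 0, 70]],
])

```text
time_s: 2.78
tool_pos: [0.4827, 0.3957, 0.0205]
tcp_rot: [-0.382, -3.118, 0.0]
wrist_force: [-0.2, 0.6, 0.9]
grip_width: 0.821
finger_force: 0.0
```

```bash
cat > tips.py <<'E'
from h import *
s=ctrl.read_state();c=ctrl.calibration("wrist");im,d=ctrl.camera("wrist");P=cloud(c,d)
T=cv2.Rodrigues(s["tcp_rot"])[0];L=(P-s["tool_pos"])@T   # tool frame
m=(d>0)&(d<.3)&(np.abs(L[...,0])<.013)&(np.abs(L[...,1])<.06)&(np.abs(L[...,1])>.004)&(P[...,2]>.047)
print(s["tool_pos"],s["grip_width"]*85.4)
for sg in (-1,1):
    k=m&(np.sign(L[...,1])==sg); q=L[k]*1000
    o=np.argsort(-q[:,2])[:40]; print(sg,len(q),"tip z(tool)",np.round(np.percentile(q[:,2],[99.5,97,90]),1),"xyz",np.round(np.median(q[o],0),1), "inner",np.round(np.percentile(np.abs(q[o,1]),[5,95]),1))
E
python3 tips.py
```

```text
[0.48270168 0.39568857 0.02053057] 70.08661570212625
-1 13964 tip z(tool) [-44.8 -53.8 -71.4] xyz [ -0.5 -34.9 -41.8] inner [34.6 35.1]
1 13940 tip z(tool) [-44.6 -53.6 -71.1] xyz [ -0.8  35.  -41.9] inner [34.8 35.2]
```

carry_out([
  [[1, 0, -15, 0, 0, 0, 72], [1, 0, -30, 0, 0, 0, 72], [1, 0, -40, 0, 0, 0, 72], [1, 0, -46, 0, 0, 0, 72], [1, 0, -46, 0, 0, 0, 72]],
])

```text
time_s: 3.25
tool_pos: [0.4831, 0.3953, -0.0268]
tcp_rot: [-0.382, -3.117, 0.002]
wrist_force: [-0.4, 0.6, 0.3]
grip_width: 0.841
finger_force: 0.0
```

carry_out([
  [[0, 0, 0, 0, 0, 0, 45], [0, 0, 0, 0, 0, 0, 45], [0, 0, 0, 0, 0, 0, 45], [0, 0, 0, 0, 0, 0, 45]],
])

```text
time_s: 3.58
tool_pos: [0.4842, 0.3961, -0.0245]
tcp_rot: [0.382, 3.117, 0.002]
wrist_force: [0.2, 0.6, 4.2]
grip_width: 0.639
finger_force: 63.5
```

Gripped at 54.6 mm with 63 N. Lifting and carrying to the sea ring.

carry_out([
  [[0, 0, 20, 0, 0, 0, 45], [0, 0, 55, 0, 0, 0, 45], [2, -30, 80, 0, 0, 0, 45], [3, -65, 80, 0, 0, 0, 45], [5, -104, 80, 0, 0, 0, 45]],
])

```text
time_s: 4.0
tool_pos: [0.489, 0.2916, 0.0564]
tcp_rot: [0.379, 3.116, 0.003]
wrist_force: [0.5, -0.1, -1.9]
grip_width: 0.64
finger_force: 63.7
```

carry_out([
  [[1, -35, 0, 0, 0, 0, 45], [3, -70, 0, 0, 0, 0, 45], [5, -90, 0, 0, 0, 0, 45], [6, -100, 0, 0, 0, 0, 45], [6, -100, 0, 0, 0, 0, 45]],
])

```text
time_s: 4.42
tool_pos: [0.4951, 0.1903, 0.0549]
tcp_rot: [0.385, 3.118, 0.0]
wrist_force: [-0.3, 0.3, -0.0]
grip_width: 0.634
finger_force: 63.8
```

```bash
cat > chk.py <<'E'
import sys
from h import *
n,bx,by,bz=sys.argv[1],*map(float,sys.argv[2:5])   # name, seat centre and z of its top
s=ctrl.read_state();c=ctrl.calibration("wrist");im,d=ctrl.camera("wrist");P=cloud(c,d)
print(np.round(s["tool_pos"],4),s["grip_width"]*85.4,s["wrist_force"])
T=cv2.Rodrigues(s["tcp_rot"])[0];L=(P-s["tool_pos"])@T
for u,v in proj(c,[[bx,by,bz]]): print("seat px",u,v)
# held tub top: rim about 66 mm behind TCP
h=P[...,2]-s["tool_pos"][2]
m=(d>0)&(h>.055)&(h<.069)&(np.abs(L[...,0])<.035)&(np.abs(L[...,1])<.0275)
if m.sum(): q=L[m]*1000;print("held",m.sum(),np.round(cv2.minEnclosingCircle(q[:,:2].astype(np.float32))[0],1),"x",np.round(np.percentile(q[:,0],[.5,99.5]),1),"h",np.median(h[m])*1000)
cv2.imwrite(f"pics/{n}.png",im)
E
python3 chk.py b1 .4947 .1918 .016
```

```text
[0.4951 0.1903 0.0549] 54.125950204338345 [-0.2702517   0.34419111 -0.0027926 ]
seat px 319.7146920633477 206.45337437572135
held 11509 [0.3 0. ] x [-26.4  27.7] h 58.40191256338021
```

View pics/b1.png

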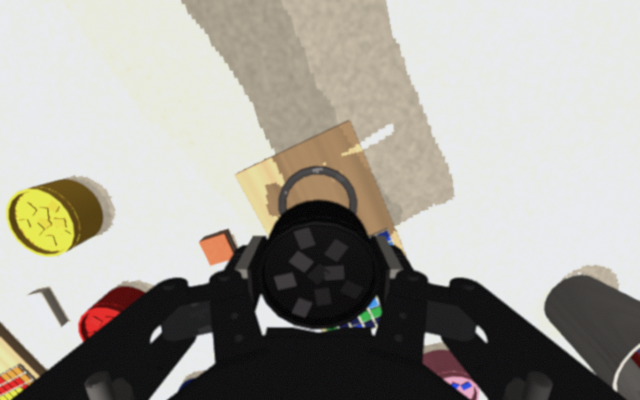

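The black tub is held centred on the tool. The ring is at about (318,206), where predicted. Lowering it into the seat.

carry_out([
  [[0, 1, -25, 0, 0, 0, 45], [0, 1, -48, 0, 0, 0, 45], [0, 1, -60, 0, 0, 0, 45], [0, 1, -66, 0, 0, 0, 45], [0, 1, -69, 0, 0, 0, 45]],
])

```text
time_s: 4.88
tool_pos: [0.4943, 0.1935, -0.0146]
tcp_rot: [-0.38, -3.117, 0.001]
wrist_force: [-20.7, -3.3, 38.5]
grip_width: 0.639
finger_force: 67.4
```

carry_out([
  [[0, 0, 0, 0, 0, 0, 45], [0, 0, 0, 0, 0, 0, 45]],
])

```text
time_s: 5.05
tool_pos: [0.4953, 0.1933, -0.0136]
tcp_rot: [0.381, 3.117, 0.001]
wrist_force: [0.5, -0.7, -1.2]
grip_width: 0.639
finger_force: 63.9
```

carry_out([
  [[0, 0, 0, 0, 0, 0, 72], [0, 0, 0, 0, 0, 0, 72], [0, 0, 0, 0, 0, 0, 72], [0, 0, 25, 0, 0, 0, 72], [0, 0, 65, 0, 0, 0, 72]],
])

```text
time_s: 5.47
tool_pos: [0.4927, 0.1921, 0.0484]
tcp_rot: [-0.381, -3.112, 0.004]
wrist_force: [0.4, -0.3, 0.9]
grip_width: 0.839
finger_force: 0.0
```

carry_out([
  [[27, -26, 20, 0, 0, 0, 80], [54, -52, 20, 0, 0, 0, 80], [81, -78, 20, 0, 0, 0, 80], [108, -104, 20, 0, 0, 0, 80], [135, -130, 20, 0, 0, 0, 80]],
])

```text
time_s: 5.88
tool_pos: [0.631, 0.0613, 0.0711]
tcp_rot: [0.382, 3.118, 0.0]
wrist_force: [1.0, 0.2, 0.1]
grip_width: 0.937
finger_force: 0.0
```

carry_out([
  [[20, -20, 0, 0, 0, 0, 80], [35, -35, 0, 0, 0, 0, 80], [45, -41, 0, 0, 0, 0, 80], [45, -41, 0, 0, 0, 0, 80]],
])

```text
time_s: 6.22
tool_pos: [0.6759, 0.0199, 0.0703]
tcp_rot: [0.385, 3.117, -0.0]
wrist_force: [-1.1, 0.8, 0.0]
grip_width: 0.937
finger_force: 0.0
```

```bash
cat > loc.py <<'E'
import sys
from h import *
# args: camera, then triples x y zmin : circle of points within 45 mm above zmin
cam=sys.argv[1];s=ctrl.read_state();c=ctrl.calibration(cam);im,d=ctrl.camera(cam);P=cloud(c,d)
print(np.round(s["tool_pos"],4))
a=list(map(float,sys.argv[2:]))
for x,y,z in zip(a[::3],a[1::3],a[2::3]):
    m=(np.hypot(P[...,0]-x,P[...,1]-y)<.042)&(P[...,2]>z)&(P[...,2]<z+.025)&(d>0);q=P[m]
    if len(q)<5: print("none");continue
    e,r=cv2.minEnclosingCircle(q[:,:2].astype(np.float32));print(np.round(e,4),round(r,4),"z",np.round(np.percentile(q[:,2],[50,95]),4),"px",np.round(proj(c,[*e,z])[0]))
cv2.imwrite("pics/last.png",im)
E
python3 loc.py wrist .675 .022 .03; python3 loc.py top .4947 .1918 .03 .556 -.0065 .03
```

```text
[0.6759 0.0199 0.0703]
[0.6738 0.0198] 0.0283 z [0.0337 0.0393] px [317. 204.]
[0.6749 0.0212 0.0702]
[0.4959 0.195 ] 0.0283 z [0.0461 0.0518] px [257. 243.]
none
```

Black is home: its top rose exactly 10 mm. Now picking up blue.

carry_out([
  [[-1, 0, -35, 0, 0, 0, 76], [-1, 0, -65, 0, 0, 0, 74], [-1, 0, -85, 0, 0, 0, 72], [-1, 0, -95, 0, 0, 0, 72], [-1, 0, -95, 0, 0, 0, 72]],
])

```text
time_s: 6.73
tool_pos: [0.6721, 0.0226, -0.0264]
tcp_rot: [-0.38, -3.115, 0.0]
wrist_force: [-0.5, 0.1, -0.1]
grip_width: 0.846
finger_force: 0.0
```

carry_out([
  [[0, 0, 0, 0, 0, 0, 45], [0, 0, 0, 0, 0, 0, 45], [0, 0, 0, 0, 0, 0, 45], [0, 0, 0, 0, 0, 0, 45], [0, 0, 0, 0, 0, 0, 45]],
])

```text
time_s: 7.15
tool_pos: [0.6748, 0.0219, -0.0223]
tcp_rot: [0.382, 3.115, 0.001]
wrist_force: [-1.9, 0.5, 7.3]
grip_width: 0.639
finger_force: 64.0
```

carry_out([
  [[0, 0, 25, 0, 0, 0, 45], [0, 0, 60, 0, 0, 0, 45], [0, 0, 100, 0, 0, 0, 45], [-25, 25, 115, 0, 0, 0, 45], [-50, 50, 115, 0, 0, 0, 45]],
])

```text
time_s: 7.57
tool_pos: [0.6256, 0.0715, 0.096]
tcp_rot: [0.384, 3.109, 0.002]
wrist_force: [1.2, 0.5, -1.4]
grip_width: 0.64
finger_force: 63.7
```

carry_out([
  [[-27, 25, 0, 0, 0, 0, 45], [-54, 50, 0, 0, 0, 0, 45], [-80, 76, 0, 0, 0, 0, 45], [-105, 102, 0, 0, 0, 0, 45], [-130, 123, 0, 0, 0, 0, 45]],
])

```text
time_s: 7.98
tool_pos: [0.4925, 0.1962, 0.0915]
tcp_rot: [0.381, 3.117, 0.001]
wrist_force: [1.0, 0.5, -1.1]
grip_width: 0.641
finger_force: 63.7
```

carry_out([
  [[0, 0, 0, 0, 0, 0, 45], [0, 0, 0, 0, 0, 0, 45]],
])

```text
time_s: 8.15
tool_pos: [0.4932, 0.1958, 0.0916]
tcp_rot: [0.378, 3.117, 0.001]
wrist_force: [0.7, -0.5, -1.0]
grip_width: 0.645
finger_force: 63.7
```

```bash
python3 chk.py b2 .495 .193 .05; python3 loc.py wrist .495 .193 .04
```

```text
[0.4932 0.1958 0.0916] 55.04049518814744 [ 0.68486443 -0.46621472 -0.95468307]
seat px 315.13513240478875 209.0748431063006
held 9987 [ 0.5 -0. ] x [-26.8  27.3] h 56.45496573416338
[0.494  0.1951 0.0914]
[0.4943 0.1939] 0.0278 z [0.0436 0.0494] px [317. 203.]
```

View pics/b2.png

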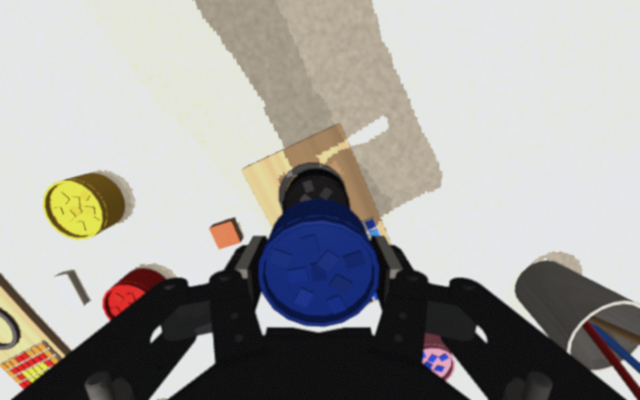

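Blue is held and centred on the tool. The black tub below is at about (317,203), roughly 1 mm off. Lowering.

carry_out([
  [[1, -1, -25, 0, 0, 0, 45], [1, -1, -48, 0, 0, 0, 45], [1, -1, -60, 0, 0, 0, 45], [1, -1, -65, 0, 0, 0, 45], [1, -1, -68, 0, 0, 0, 45]],
])

```text
time_s: 8.67
tool_pos: [0.4951, 0.1933, 0.0222]
tcp_rot: [-0.383, -3.118, 0.0]
wrist_force: [1.0, 0.8, -0.5]
grip_width: 0.641
finger_force: 63.7
```

carry_out([
  [[0, 0, -1, 0, 0, 0, 45], [0, 0, -2, 0, 0, 0, 45], [0, 0, -2, 0, 0, 0, 45]],
])

```text
time_s: 8.92
tool_pos: [0.4955, 0.1938, 0.0217]
tcp_rot: [0.382, 3.117, 0.001]
wrist_force: [-1.1, -0.7, 0.2]
grip_width: 0.637
finger_force: 63.7
```

carry_out([
  [[0, 0, -1, 0, 0, 0, 45], [0, 0, -2, 0, 0, 0, 45], [0, 0, -2, 0, 0, 0, 45]],
])

```text
time_s: 9.17
tool_pos: [0.4961, 0.1938, 0.0216]
tcp_rot: [0.381, 3.115, 0.001]
wrist_force: [-8.8, -6.7, 27.4]
grip_width: 0.635
finger_force: 66.6
```

Contact made (27 N, z stopped at 21.6 mm). Releasing, then heading for green.

carry_out([
  [[0, 0, 2, 0, 0, 0, 72], [0, 0, 2, 0, 0, 0, 72], [0, 0, 2, 0, 0, 0, 72], [0, 0, 30, 0, 0, 0, 72], [0, 0, 65, 0, 0, 0, 72]],
])

```text
time_s: 9.58
tool_pos: [0.4933, 0.1933, 0.0822]
tcp_rot: [-0.381, -3.114, 0.003]
wrist_force: [0.6, -0.3, 0.3]
grip_width: 0.842
finger_force: 0.0
```

carry_out([
  [[0, -38, 20, 0, 0, 0, 80], [0, -76, 20, 0, 0, 0, 80], [0, -117, 20, 0, 0, 0, 80], [0, -158, 20, 0, 0, 0, 80], [0, -199, 20, 0, 0, 0, 80]],
])

```text
time_s: 10.0
tool_pos: [0.4945, -0.007, 0.1038]
tcp_rot: [0.381, 3.118, 0.0]
wrist_force: [0.2, -0.1, -0.5]
grip_width: 0.933
finger_force: 0.0
```

carry_out([
  [[0, -40, 0, 0, 0, 0, 80], [0, -80, 0, 0, 0, 0, 80], [0, -120, 0, 0, 0, 0, 80], [0, -160, 0, 0, 0, 0, 80], [0, -200, 0, 0, 0, 0, 80]],
])

```text
time_s: 10.42
tool_pos: [0.4944, -0.2073, 0.1037]
tcp_rot: [0.382, 3.118, 0.0]
wrist_force: [1.3, 0.4, -0.1]
grip_width: 0.933
finger_force: 0.0
```

carry_out([
  [[0, -40, -10, 0, 0, 0, 80], [0, -80, -20, 0, 0, 0, 80], [0, -120, -30, 0, 0, 0, 80], [0, -160, -35, 0, 0, 0, 80], [0, -194, -38, 0, 0, 0, 80]],
])

```text
time_s: 10.83
tool_pos: [0.494, -0.4016, 0.0645]
tcp_rot: [-0.383, -3.117, -0.001]
wrist_force: [0.1, 0.8, 0.2]
grip_width: 0.935
finger_force: 0.0
```

carry_out([
  [[0, 0, 0, 0, 0, 0, 80], [0, 0, 0, 0, 0, 0, 80]],
])

```text
time_s: 11.0
tool_pos: [0.4941, -0.4005, 0.0647]
tcp_rot: [-0.385, -3.117, -0.001]
wrist_force: [0.9, 0.5, -0.4]
grip_width: 0.936
finger_force: 0.0
```

```bash
python3 loc.py wrist .496 -.401 .03; python3 loc.py top .495 .193 .065 .556 -.0065 .03 .45 -.014 .03
```

```text
[ 0.4941 -0.4005  0.0647]
[ 0.4956 -0.4034] 0.0281 z [0.0337 0.0393] px [315. 212.]
[ 0.4945 -0.3992  0.065 ]
[0.4972 0.1956] 0.0279 z [0.0797 0.0857] px [254. 242.]
[ 0.5562 -0.0066] 0.0278 z [0.0358 0.0415] px [335. 220.]
[ 0.4504 -0.0143] 0.0279 z [0.0355 0.0419] px [338. 261.]
```

Blue is home (+34 mm). Picking up green.

carry_out([
  [[1, -2, -35, 0, 0, 0, 76], [1, -2, -60, 0, 0, 0, 74], [1, -2, -80, 0, 0, 0, 72], [1, -2, -89, 0, 0, 0, 72], [1, -2, -89, 0, 0, 0, 72]],
])

```text
time_s: 11.52
tool_pos: [0.4954, -0.3996, -0.025]
tcp_rot: [-0.38, -3.116, -0.003]
wrist_force: [-0.7, -0.1, 0.6]
grip_width: 0.845
finger_force: 0.0
```

carry_out([
  [[0, 0, 0, 0, 0, 0, 45], [0, 0, 0, 0, 0, 0, 45], [0, 0, 0, 0, 0, 0, 45], [0, 0, 0, 0, 0, 0, 45], [0, 0, 0, 0, 0, 0, 45]],
])

```text
time_s: 11.93
tool_pos: [0.4968, -0.4017, -0.0213]
tcp_rot: [0.381, 3.116, -0.002]
wrist_force: [0.2, 1.3, 7.5]
grip_width: 0.639
finger_force: 64.0
```

carry_out([
  [[0, 0, 25, 0, 0, 0, 45], [0, 0, 65, 0, 0, 0, 45], [0, 0, 105, 0, 0, 0, 45], [0, 25, 135, 0, 0, 0, 45], [0, 62, 150, 0, 0, 0, 45]],
])

```text
time_s: 12.35
tool_pos: [0.4964, -0.3413, 0.1316]
tcp_rot: [0.386, 3.112, -0.006]
wrist_force: [1.2, 0.7, -1.7]
grip_width: 0.637
finger_force: 64.0
```

carry_out([
  [[0, 40, 0, 0, 0, 0, 45], [0, 80, 0, 0, 0, 0, 45], [0, 120, 0, 0, 0, 0, 45], [0, 160, 0, 0, 0, 0, 45], [0, 200, 0, 0, 0, 0, 45]],
])

```text
time_s: 12.77
tool_pos: [0.4954, -0.1375, 0.1275]
tcp_rot: [0.382, 3.117, -0.0]
wrist_force: [1.8, -0.1, -0.9]
grip_width: 0.636
finger_force: 63.9
```

carry_out([
  [[0, 40, 0, 0, 0, 0, 45], [0, 80, 0, 0, 0, 0, 45], [0, 120, 0, 0, 0, 0, 45], [0, 160, 0, 0, 0, 0, 45], [0, 200, 0, 0, 0, 0, 45]],
])

```text
time_s: 13.18
tool_pos: [0.4954, 0.0627, 0.1275]
tcp_rot: [0.382, 3.117, 0.0]
wrist_force: [0.8, -0.3, -2.5]
grip_width: 0.637
finger_force: 63.9
```

carry_out([
  [[0, 40, 0, 0, 0, 0, 45], [0, 80, 0, 0, 0, 0, 45], [0, 110, 0, 0, 0, 0, 45], [0, 134, 0, 0, 0, 0, 45], [0, 134, 0, 0, 0, 0, 45]],
])

```text
time_s: 13.6
tool_pos: [0.4953, 0.1985, 0.1273]
tcp_rot: [0.376, 3.118, 0.002]
wrist_force: [-0.1, 0.7, -2.0]
grip_width: 0.636
finger_force: 64.0
```

```bash
python3 chk.py b3 .495 .193 .084; python3 loc.py wrist .495 .194 .075
```

```text
[0.4953 0.1985 0.1273] 54.3012655667173 [-0.10508481  0.68452039 -1.99488333]
seat px 311.2096107127772 206.76333181233917
held 6439 [0.3 0.1] x [-26.9  27.4] h 56.546231892377676
[0.4954 0.1966 0.1271]
[0.494  0.1945] 0.0278 z [0.0777 0.0834] px [315. 201.]
```

View pics/b3.png

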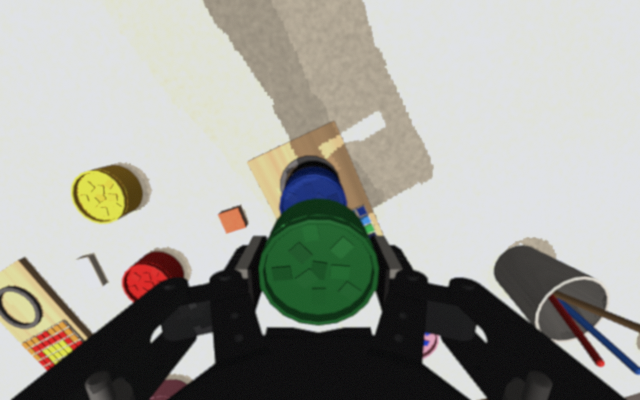

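Green is held and centred on the tool. The blue tub below is about 2 mm towards -y. Lowering.

carry_out([
  [[0, -2, -25, 0, 0, 0, 45], [0, -2, -48, 0, 0, 0, 45], [0, -2, -60, 0, 0, 0, 45], [0, -2, -66, 0, 0, 0, 45], [0, -2, -69, 0, 0, 0, 45]],
])

```text
time_s: 14.12
tool_pos: [0.4957, 0.1918, 0.0573]
tcp_rot: [-0.384, -3.117, 0.001]
wrist_force: [0.9, -0.4, -2.4]
grip_width: 0.639
finger_force: 64.0
```

carry_out([
  [[0, 0, -1, 0, 0, 0, 45], [0, 0, -2, 0, 0, 0, 45], [0, 0, -3, 0, 0, 0, 45], [0, 0, -3, 0, 0, 0, 45]],
])

```text
time_s: 14.45
tool_pos: [0.4968, 0.1926, 0.0566]
tcp_rot: [0.382, 3.115, 0.001]
wrist_force: [-3.8, -3.3, 10.3]
grip_width: 0.635
finger_force: 65.3
```

carry_out([
  [[0, 1, -1, 0, 0, 0, 45], [0, 1, -1, 0, 0, 0, 45]],
])

```text
time_s: 14.62
tool_pos: [0.4974, 0.1933, 0.0568]
tcp_rot: [0.381, 3.114, 0.0]
wrist_force: [-6.5, -9.4, 20.8]
grip_width: 0.635
finger_force: 66.5
```

carry_out([
  [[0, 0, 2, 0, 0, 0, 72], [0, 0, 2, 0, 0, 0, 72], [0, 0, 2, 0, 0, 0, 72], [0, 0, 30, 0, 0, 0, 72], [0, 0, 65, 0, 0, 0, 72]],
])

```text
time_s: 15.03
tool_pos: [0.4944, 0.1933, 0.1172]
tcp_rot: [-0.381, -3.114, 0.003]
wrist_force: [0.4, -0.3, 0.3]
grip_width: 0.845
finger_force: 0.0
```

carry_out([
  [[12, -40, 0, 0, 0, 0, 80], [24, -78, 0, 0, 0, 0, 80], [36, -116, 0, 0, 0, 0, 80], [48, -154, 0, 0, 0, 0, 80], [60, -192, 0, 0, 0, 0, 80]],
])

```text
time_s: 15.45
tool_pos: [0.5561, -0.0001, 0.1188]
tcp_rot: [0.382, 3.118, 0.0]
wrist_force: [2.0, 1.1, 0.3]
grip_width: 0.932
finger_force: 0.0
```

carry_out([
  [[1, -7, -30, 0, 0, 0, 80], [1, -7, -55, 0, 0, 0, 80], [1, -7, -60, 0, 0, 0, 80], [1, -7, -60, 0, 0, 0, 80]],
])

```text
time_s: 15.78
tool_pos: [0.5559, -0.0051, 0.0573]
tcp_rot: [-0.382, -3.115, 0.0]
wrist_force: [0.7, -0.1, 0.5]
grip_width: 0.933
finger_force: 0.0
```

```bash
python3 loc.py wrist .556 -.0065 .03; python3 loc.py top .496 .195 .1
```

```text
[ 0.5559 -0.0051  0.0573]
[ 0.555  -0.0085] 0.0281 z [0.0338 0.0393] px [313. 212.]
[ 0.5568 -0.0049  0.0589]
[0.4979 0.1949] 0.0279 z [0.1136 0.1193] px [251. 242.]
```

Green is home (+34 mm). Picking up red.

carry_out([
  [[0, -2, -30, 0, 0, 0, 76], [0, -2, -55, 0, 0, 0, 74], [0, -2, -74, 0, 0, 0, 72], [0, -2, -82, 0, 0, 0, 72], [0, -2, -82, 0, 0, 0, 72]],
])

```text
time_s: 16.3
tool_pos: [0.5566, -0.0068, -0.0236]
tcp_rot: [-0.381, -3.118, 0.0]
wrist_force: [0.1, -0.5, 0.8]
grip_width: 0.843
finger_force: 0.0
```

carry_out([
  [[0, 0, 0, 0, 0, 0, 45], [0, 0, 0, 0, 0, 0, 45], [0, 0, 0, 0, 0, 0, 45], [0, 0, 0, 0, 0, 0, 45], [0, 0, 0, 0, 0, 0, 45]],
])

```text
time_s: 16.72
tool_pos: [0.5582, -0.0072, -0.0211]
tcp_rot: [0.381, 3.115, 0.0]
wrist_force: [-0.2, 1.9, 8.1]
grip_width: 0.634
finger_force: 63.4
```

carry_out([
  [[0, 0, 25, 0, 0, 0, 45], [0, 0, 60, 0, 0, 0, 45], [1, -30, 80, 0, 0, 0, 45], [2, -65, 80, 0, 0, 0, 45], [3, -104, 80, 0, 0, 0, 45]],
])

```text
time_s: 17.13
tool_pos: [0.561, -0.1119, 0.0597]
tcp_rot: [0.378, 3.114, -0.001]
wrist_force: [0.2, -0.1, -0.5]
grip_width: 0.63
finger_force: 63.7
```

carry_out([
  [[1, -35, 0, 0, 0, 0, 45], [2, -70, 0, 0, 0, 0, 45], [3, -90, 0, 0, 0, 0, 45], [3, -103, 0, 0, 0, 0, 45], [3, -103, 0, 0, 0, 0, 45]],
])

```text
time_s: 17.55
tool_pos: [0.5628, -0.2164, 0.0574]
tcp_rot: [0.385, 3.117, -0.001]
wrist_force: [0.3, -0.0, -1.2]
grip_width: 0.633
finger_force: 63.7
```

```bash
python3 chk.py b4 .561 -.2149 .016
```

```text
[ 0.5628 -0.2164  0.0574] 54.02636922921385 [ 0.2573573  -0.00811761 -1.19964587]
seat px 319.29109874357005 203.8109552907387
held 5619 [ 0.7 -0. ] x [-24.7  29.7] h 57.11695106210746
```

View pics/b4.png

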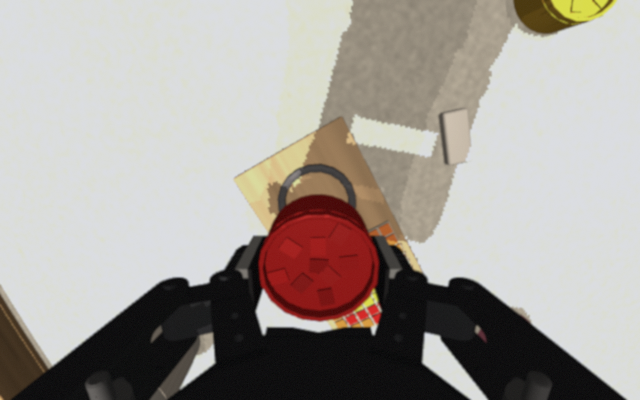

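Red is held about 2 mm off along the tool's x, so it sits at about (561,-216). The ring is at about (316,204), which lines up with that. Lowering.

carry_out([
  [[0, 0, -25, 0, 0, 0, 45], [0, 0, -48, 0, 0, 0, 45], [0, 0, -60, 0, 0, 0, 45], [0, 0, -65, 0, 0, 0, 45], [0, 0, -68, 0, 0, 0, 45]],
])

```text
time_s: 18.02
tool_pos: [0.5631, -0.2138, -0.011]
tcp_rot: [0.38, 3.118, -0.001]
wrist_force: [-2.2, -2.8, 5.5]
grip_width: 0.638
finger_force: 64.3
```

carry_out([
  [[0, 0, -1, 0, 0, 0, 45], [0, 0, -2, 0, 0, 0, 45], [0, 0, -3, 0, 0, 0, 45], [0, 0, -3, 0, 0, 0, 45]],
])

```text
time_s: 18.35
tool_pos: [0.5634, -0.2141, -0.0112]
tcp_rot: [0.381, 3.117, -0.001]
wrist_force: [-12.7, 3.9, 22.6]
grip_width: 0.63
finger_force: 66.4
```

carry_out([
  [[0, 0, 2, 0, 0, 0, 72], [0, 0, 2, 0, 0, 0, 72], [0, 0, 2, 0, 0, 0, 72], [0, 0, 30, 0, 0, 0, 72], [0, 0, 70, 0, 0, 0, 72]],
])

```text
time_s: 18.77
tool_pos: [0.561, -0.2133, 0.0532]
tcp_rot: [-0.381, -3.112, -0.003]
wrist_force: [1.7, -0.4, -0.4]
grip_width: 0.84
finger_force: 0.0
```

carry_out([
  [[-20, 36, 0, 0, 0, 0, 80], [-40, 72, 0, 0, 0, 0, 80], [-60, 108, 0, 0, 0, 0, 80], [-80, 144, 0, 0, 0, 0, 80], [-100, 178, 0, 0, 0, 0, 80]],
])

```text
time_s: 19.18
tool_pos: [0.4616, -0.0347, 0.0558]
tcp_rot: [0.382, 3.118, 0.0]
wrist_force: [0.4, 0.6, -0.3]
grip_width: 0.939
finger_force: 0.0
```

carry_out([
  [[-11, 21, 0, 0, 0, 0, 80], [-11, 21, 0, 0, 0, 0, 80], [-11, 21, 0, 0, 0, 0, 80]],
])

```text
time_s: 19.43
tool_pos: [0.4519, -0.0145, 0.0561]
tcp_rot: [0.379, 3.118, 0.0]
wrist_force: [0.7, -0.3, 0.4]
grip_width: 0.937
finger_force: 0.0
```

```bash
python3 loc.py wrist .4504 -.0143 .03; python3 loc.py top .561 -.215 .03
```

```text
[ 0.4519 -0.0145  0.0561]
[ 0.4491 -0.016 ] 0.0281 z [0.0338 0.0394] px [315. 210.]
[ 0.4523 -0.0153  0.056 ]
[ 0.5623 -0.212 ] 0.0282 z [0.0457 0.0517] px [414. 217.]
```

Red is home (+10 mm). Picking up yellow.

carry_out([
  [[-2, 0, -30, 0, 0, 0, 76], [-2, 0, -55, 0, 0, 0, 74], [-2, 0, -72, 0, 0, 0, 72], [-2, 0, -80, 0, 0, 0, 72], [-2, 0, -80, 0, 0, 0, 72]],
])

```text
time_s: 19.95
tool_pos: [0.4492, -0.0159, -0.0258]
tcp_rot: [-0.383, -3.115, 0.0]
wrist_force: [-0.3, -0.6, 0.1]
grip_width: 0.84
finger_force: 0.0
```

carry_out([
  [[0, 0, 0, 0, 0, 0, 45], [0, 0, 0, 0, 0, 0, 45], [0, 0, 0, 0, 0, 0, 45], [0, 0, 0, 0, 0, 0, 45], [0, 0, 0, 0, 0, 0, 45]],
])

```text
time_s: 20.37
tool_pos: [0.4507, -0.0155, -0.0233]
tcp_rot: [0.382, 3.116, -0.0]
wrist_force: [-1.8, -0.9, 8.4]
grip_width: 0.639
finger_force: 63.7
```

carry_out([
  [[0, 0, 25, 0, 0, 0, 45], [0, 0, 60, 0, 0, 0, 45], [0, 0, 95, 0, 0, 0, 45], [16, -30, 115, 0, 0, 0, 45], [35, -63, 115, 0, 0, 0, 45]],
])

```text
time_s: 20.78
tool_pos: [0.487, -0.0785, 0.096]
tcp_rot: [0.376, 3.111, -0.001]
wrist_force: [1.1, 0.4, 0.2]
grip_width: 0.638
finger_force: 64.0
```

carry_out([
  [[20, -35, 0, 0, 0, 0, 45], [40, -70, 0, 0, 0, 0, 45], [58, -104, 0, 0, 0, 0, 45], [76, -136, 0, 0, 0, 0, 45], [76, -136, 0, 0, 0, 0, 45]],
])

```text
time_s: 21.2
tool_pos: [0.5623, -0.2193, 0.0906]
tcp_rot: [0.387, 3.116, -0.002]
wrist_force: [-0.8, 0.5, -1.5]
grip_width: 0.639
finger_force: 64.0
```

```bash
python3 chk.py b5 .562 -.213 .05; python3 loc.py wrist .561 -.214 .04
```

```text
[ 0.5623 -0.2193  0.0906] 54.61127903192799 [-0.78078875  0.53565453 -1.53072411]
seat px 325.5967599623067 204.44656131545983
held 11262 [0.2 0.1] x [-25.2  28.6] h 57.15923715823795
[ 0.5612 -0.2168  0.0903]
[ 0.5601 -0.2131] 0.0276 z [0.0439 0.0497] px [322. 201.]
```

View pics/b5.png

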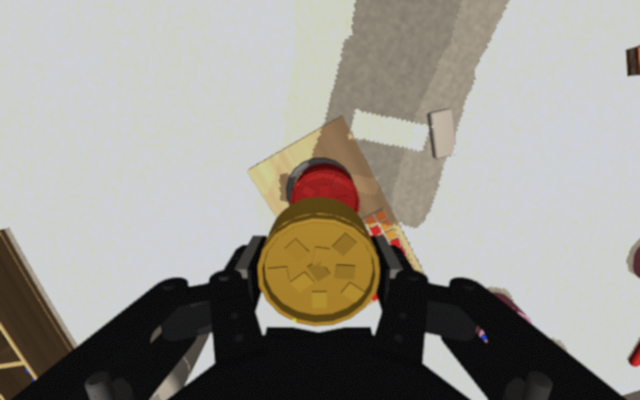

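Yellow is held and centred on the tool. Red is about 3 mm towards +y. Correcting and lowering.

carry_out([
  [[1, 3, -25, 0, 0, 0, 45], [1, 3, -48, 0, 0, 0, 45], [1, 3, -60, 0, 0, 0, 45], [1, 3, -65, 0, 0, 0, 45], [1, 3, -67, 0, 0, 0, 45]],
])

```text
time_s: 21.72
tool_pos: [0.5616, -0.2107, 0.0235]
tcp_rot: [-0.381, -3.118, -0.0]
wrist_force: [0.7, 0.4, -1.6]
grip_width: 0.639
finger_force: 64.0
```

carry_out([
  [[0, 0, -1, 0, 0, 0, 45], [0, 0, -2, 0, 0, 0, 45], [0, 0, -3, 0, 0, 0, 45], [0, 0, -3, 0, 0, 0, 45]],
])

```text
time_s: 22.05
tool_pos: [0.562, -0.2114, 0.0212]
tcp_rot: [0.382, 3.117, -0.0]
wrist_force: [-0.5, 0.3, -1.2]
grip_width: 0.636
finger_force: 64.0
```

carry_out([
  [[0, -1, -1, 0, 0, 0, 45], [0, -1, -2, 0, 0, 0, 45], [0, -1, -2, 0, 0, 0, 45]],
])

```text
time_s: 22.3
tool_pos: [0.5626, -0.212, 0.0208]
tcp_rot: [0.382, 3.116, 0.0]
wrist_force: [-5.5, 7.7, 17.6]
grip_width: 0.64
finger_force: 66.1
```

Contact. Releasing and withdrawing.

carry_out([
  [[0, 0, 2, 0, 0, 0, 72], [0, 0, 2, 0, 0, 0, 72], [0, 0, 2, 0, 0, 0, 72], [0, 0, 30, 0, 0, 0, 72], [0, 0, 70, 0, 0, 0, 72]],
])

```text
time_s: 22.72
tool_pos: [0.5598, -0.2115, 0.0859]
tcp_rot: [-0.381, -3.112, -0.003]
wrist_force: [0.6, -1.2, 0.6]
grip_width: 0.843
finger_force: 0.0
```

carry_out([
  [[-20, 20, 40, 0, 0, 0, 72], [-45, 45, 50, 0, 0, 0, 72], [-70, 70, 50, 0, 0, 0, 72], [-95, 95, 50, 0, 0, 0, 72], [-95, 95, 50, 0, 0, 0, 72]],
])

```text
time_s: 23.13
tool_pos: [0.4633, -0.1142, 0.1385]
tcp_rot: [-0.379, -3.117, -0.001]
wrist_force: [-0.8, 0.1, 1.0]
grip_width: 0.843
finger_force: 0.0
```

```bash
python3 loc.py top .561 -.215 .065 .497 .195 .1 .667 -.39 .1 .657 .412 .06; cp pics/last.png pics/t9.png; python3 -c "
import cv2;a=cv2.imread('pics/last.png')[120:300,140:540];cv2.imwrite('pics/t9.png',cv2.resize(a,None,fx=2,fy=2))"
```

```text
[ 0.4633 -0.1142  0.1385]
[ 0.5626 -0.2101] 0.0283 z [0.0794 0.0855] px [416. 215.]
[0.4979 0.1951] 0.0279 z [0.1138 0.1195] px [251. 242.]
[ 0.6678 -0.3893] 0.0246 z [0.1078 0.12  ] px [489. 170.]
[0.6576 0.4123] 0.0381 z [0.0741 0.0844] px [175. 181.]
```

View pics/t9.png

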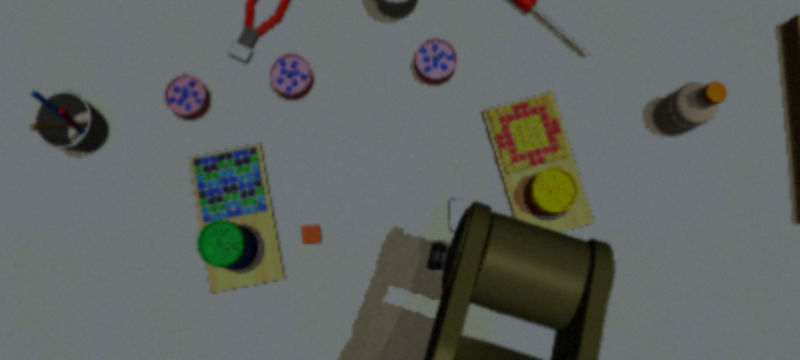

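The final view shows green on top of the sea stack at (225,243) and yellow on top of the sun stack at (550,192). The heights match fully seated stacks, and the glue and pot have not moved. Handing in.

```bash
python3 -c "
from bench import ctrl
print(ctrl.hand_in())"
```

```text
the job is handed in; nothing more can be done
None
```

I handed the job in at about 23 s: black, blue and green are stacked in the sea seat, and red with yellow on top is in the sun seat; measured heights show every tub fully home, and the glue bottle and brush pot did not move.

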